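Index the red blade of a mixer shaft on bench centres and bring the dial gauge over it

TASK

Turn the mixer shaft on its centres until the blade with the red tip stands straight up, then press the index latch fully home into the notch of the index disc so that the shaft is held there. After that, slide the dial gauge along the bed until its stylus stands over the middle of the red blade's tip. Leave the tools round about where they lie.

Things in the scene. Friction and masses are not known exactly. Their poses are not given: they have to be found in the camera images.
- bench: Bench centres, fixed: grey-green cast bed, headstock at its left (+y) end, tailstock at its right. Origin at z = 0 straight below the shaft's axis. Bench frame, used in all entries (mm): x away from the robot, square to the shaft; y along the shaft to the left; z up. Bed x -35 to 115, y -225 to 195, top at z 42. Place and yaw change from run to run.
- shaft_mid (a point): Point on the shaft's axis at bench x 0, y 0, z 130 mm. Headstock: x +-39, y 128 to 192, up to z 160, its latch bracket behind to x 70, z 172. Tailstock: x +-37, y -193 to -116, up to z 171. The steel shaft (18 mm) between them carries four flat blades and, next to the headstock, a bright index disc.
- shaft (a joint): Shaft angle about bench y, rad. 0 or any whole turn = red-tipped blade straight up; growing values lean it away from the robot (1.57: it points along bench +x; 4.71: to the robot). No stops; balanced, stays where left (0.04 N m: 1 N at a blade turns it). Turn it by pushing blades square with a fingertip, e.g. press down from above on one that stands out to the side.
- red_tip (a point): Middle of the red blade's outer edge, bench y 5 mm, 60 mm off the axis (upright: z 190). Site z axis points outwards along the blade, y along the shaft. Blade: plate 28 mm along the shaft, 5 mm thick, 34 to 60 mm off the axis, its plane holding the axis, on a 10 mm stem; hub 29 mm in diameter. The outer part is painted red.
- tip_a (a point): Same point of the plain blade at bench y -75 mm, half a turn from the red one (down when red is up). All blades are of one size; each has its own place along the shaft.
- tip_b (a point): Same point of the plain blade at bench y -35 mm (points to the robot when red is up).
- tip_c (a point): Same point of the plain blade at bench y 45 mm (points away from the robot when red is up).
- notch (a point): Mouth of the V notch in the rim of the index disc, in line with the red blade: 16 mm wide at the rim, 11 mm deep. Disc: 76 mm in diameter, bench y 110 to 120 mm, turns with the shaft.
- latch (a joint): Angle of the index latch, a dark bar above the disc: 0 = home, level, nose seated in the notch; 0.5 to 0.7 = raised, as at the start; stays where left (0.07 N m). Press its front half or knob down from above to close it. The nose enters and centres the shaft if the red blade is within about 0.12 rad of upright; otherwise it stops on the rim at about 0.2.
- latch_knob (a point): Centre of the latch's black ball knob (20 mm) at its front end. Latch hinge: along bench y at x 52, y 115, z 166 mm, behind the disc. When home the bar, 10 mm wide, runs level from x 54 to x -42, z 173 to 183, and the knob lies at x -54, y 115, z 178 mm.
- gauge (a joint): Dial gauge carriage along the bed, m, growing towards the headstock (bench +y): carriage, post and stylus are at bench y = value - 0.185. Starts at 0 to 0.025, parked over the tailstock; travel to 0.26; over the middle of the upright red blade at 0.190. 2.5 N of friction, stays where left.
- gauge_post (a point): Point on the gauge's post at z 167 mm: a 16 mm round steel upright at bench x 85 mm, bare from z 74 to 198, on a carriage block 50 x 46 mm, z 42 to 66; push either sideways. A 24 mm clamp at its top (to z 218) holds a rod at z 208 towards the robot with the small indicator: white dial of 33 mm facing up, top at z 227, bench x -10 to 24.
- gauge_tip (a point): Tip of the gauge's stylus, at bench x 0, z 195 mm: it clears an upright blade by 5 mm.
- mallet: Bystander: black rubber mallet with a brown handle, 90 x 238 x 47 mm, lying behind the bench. Origin at the centre of its underside.
- caliper: Bystander: steel vernier caliper, 62 x 210 x 10 mm, lying behind the bench. Origin at the centre of its underside.
- screwdriver: Bystander: screwdriver with a yellow handle, 27 x 210 x 28 mm, lying to the right of the bench. Origin at the centre of its underside.
- tin_dish: Bystander: round tin dish, 94 mm in diameter and 15 mm high, to the right of the bench. Origin at the centre of its underside.

How it is judged:
By the outcome, as a careful person would: the job done as asked, in the order asked, and still so for the second after the job is handed in, with the robot touching nothing.
It also fails if it takes over 67 s, if anything falls off the work surface, if the arm or the gripper's body presses on something with over 40 N, if the wrist force passes 120 N, or if a joint passes its speed limit or range.

ROBOT

A 6-joint arm with a two-finger parallel gripper is mounted at the origin on a cart in front of the work surface, level with it; the furniture and walls round the work are solid. World frame = base frame: x ahead of the robot, y to its left, z up, the work surface at z = 0. Lengths are in m, angles in rad, forces in N, time in s.
With the tool pointing down it reaches from about 0.2 to 0.875 m from the base axis. Payload 3.4 kg.
Tool frame: the origin (TCP) lies where the fingers leave the gripper's body, on its centre line; the fingertips stand 97 mm ahead of it and the grasp point (between the pads) lies 78 mm ahead of it (manip.tip_extent is the distance from the TCP to the fingertips, in m); z points along the fingers, y is the line along which they close (so a half turn about z gives the same grasp; the last joint's range is limited). The gripper opens to 94 mm and grips with 3 to 60 N. Pads are 16 mm wide; open, the fingers measure 119 mm over their backs; the gripper's body (75 mm by 177 mm) begins 78 mm behind the grasp point.
Start: joints at [-1.232, 0.276, 1.505, -0, 1.361, -0.121], TCP at [0.255, -0.515, 0.303] pointing down, gripper open.
Joint ranges: [-2.89, 2.89], [-0.75, 2.08], [0.22, 2.7], [-1.18, 4.32], [0.11, 2.71], [-2.7, 2.7]. Speed limits (rad/s): [2.57, 2.57, 3.14, 3.14, 3.14, 3.14].

INTERFACE

Orientations are given as a unit quaternion [x, y, z, w].
In Python, from station import manip gives the robot as it stands.
- The arm moves only by the tool send_rows, never from a script. Its argument "moves" is a list of rows, each a list of 6 numbers: the shift along the tool's x, y, z in units of 0.075 m (1.0 is 0.075 m), then the turn, a rotation vector about the tool's x, y, z in units of 45 degrees (1.0 is 45 degrees). In form: [[tx, ty, tz, rx, ry, rz], ...]. A call has 1 to 5 rows; each row shifts and turns the commanded pose from where the row before left it, along the tool's axes as they then stand; what a row does not reach is not made up. A row lasts 1/8 s, in which the tool goes at most 62.5 mm and 10.7 degrees, less where a joint would pass 70% of its speed; a pose out of reach is approached as far as the arm can. A call with a number of a shift or a turn outside -1 to 1 is refused whole. A call with a gripper value outside its range is refused whole. "claw" is the opening, from 0 (shut) to 1 (fully open), set as the call begins (left out, the last holds). The fingers move at their own pace and stop on an object; "squeeze" is the grip in N (left out, the last holds). Time passes only in rows, so rows that do not move let the fingers close. It gives the time, the measured TCP pose, the force, the opening and the grip force at its end, in the units of the state.
- manip.get_obs(): the state, without advancing time (a new reading comes with each control period).
- manip.camera(name): name is "side" or "top" or "wrist"; returns a dict with "image" (420x560x3 uint8, red, green, blue), "depth" (420x560 float32, m along the optical axis (not along the pixel's ray), 0 where there is no reading), "fx", "fy", "cx", "cy" (pixels), "rvec" (rotation vector, rad) and "tvec" (3), from world to camera coordinates, as OpenCV has them. Camera axes: x right, y down, z forward; pixel columns grow to the right and rows downward; lengths in m; the calibration is good to about 2 mm. A picture is of the moment at which its call begins.
- manip.hand_in(): hands the job in; it is judged then, once.
The state is a dict: "t": time; "q": joint angles; "qvel": joint speeds; "joint_torque": joint torques, N m; "tcp_pos": TCP position; "eef_rot": TCP orientation; "force": force on the tool from outside, world axes, zero at the start; "wrist_torque": the same for the moment, N m; "grip_width": opening from 0.0 (shut) to 1.0 (fully open); "grasp_force": force on a finger pad.
Only numpy, scipy, OpenCV 4.12 (cv2) and the standard library are available. Lean on these libraries where they do the work, as an engineer would, in place of code of your own. Each camera call takes 0.05 s, during which the arm holds its last target. There are 200 camera calls.

## Working session

There is one attempt and no reset: what is moved stays moved. The work goes in short steps, Python scripts to look and compute and a tool call to move; the robot and the scene stay as the last step left them, time stands still between calls to the robot, and variables do not carry over. Pictures are saved under pics/ and viewed, at most 10 in all, crops included, and the job is handed in when it is done.

Besides the shell and the picture viewer there is one more tool, called after "Emit:" as name(argument=value, ...), one argument or row to a line, values as JSON. send_rows: Moves the arm, as the interface text tells. Shifts and turns lie within -1 to 1; 1 stands for 0.075 m of shift or 45 degrees of turn. Its arguments: {"type":"object","properties":{"moves":{"type":"array"},"claw":{"type":"number"},"squeeze":{"type":"number"}},"required":["moves"]}

```bash
mkdir -p pics; cat > h.py <<'E'
import numpy as np,cv2
from station import manip
def cam(n):
    c=manip.camera(n);R=cv2.Rodrigues(np.array(c['rvec'],float))[0];return c,R,np.array(c['tvec'],float).ravel()
def pt(c,R,t,u,v,z=None):
    d=z if z else c['depth'][int(v),int(u)]
    return R.T@(np.array([(u-c['cx'])/c['fx']*d,(v-c['cy'])/c['fy']*d,d])-t)
def save(c,n):cv2.imwrite('pics/'+n,c['image'][:,:,::-1])
E
python3 - <<'E'
from h import *
import pickle
D={}
for n in('top','side'):
    c,R,t=cam(n);D[n]=(c,R,t);print(n,-R.T@t,R[2])
im=np.hstack([D['top'][0]['image'],D['side'][0]['image']])
save(D['top'][0],'top1.png');save(D['side'][0],'side1.png')
pickle.dump(D,open('d.pkl','wb'))
o=manip.get_obs();print(o['t'],o['tcp_pos'],o['eef_rot'])
E
```

```text
top [ 0.46232511 -0.01057145  1.19233614] [ 0.15033021 -0.02778048 -0.98824545]
side [1.15699386e-03 8.82468221e-01 1.16028490e+00] [ 0.4053595  -0.60546589 -0.6849049 ]
0.1 [ 0.25503969 -0.51495755  0.3019227 ] [ 9.73692869e-01  2.27863034e-01 -8.95416669e-05 -7.91486553e-04]
```

View pics/top1.png

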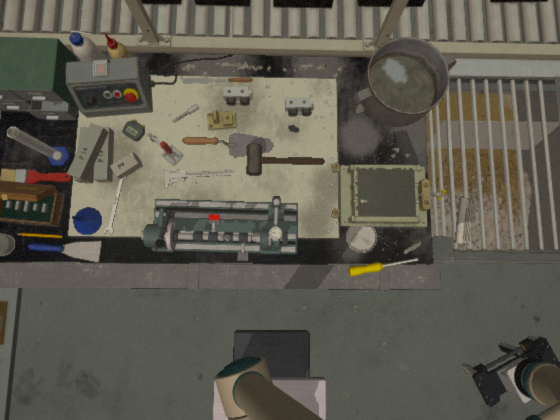

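View pics/side1.png

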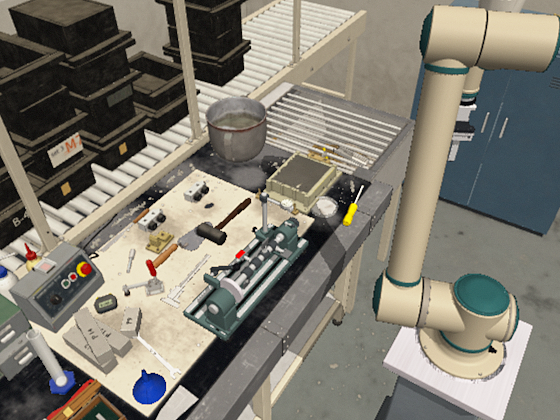

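The top view shows the bench at about u 145-300, v 195-255. The red blade is at (214,217), leaning away from the robot. I'll enlarge both views.

```bash
python3 - <<'E'
from h import *
import pickle
D=pickle.load(open('d.pkl','rb'))
a=D['top'][0]['image'][190:266,140:310];b=D['side'][0]['image'][180:340,175:317]
cv2.imwrite('pics/c1.png',cv2.resize(a,(782,350),interpolation=3)[:,:,::-1])
cv2.imwrite('pics/c2.png',cv2.resize(b,(532,600),interpolation=3)[:,:,::-1])
E
```

```text
(no output)
```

View pics/c1.png

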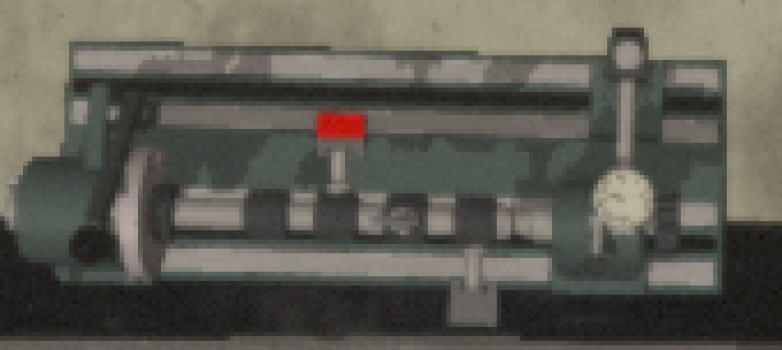

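View pics/c2.png

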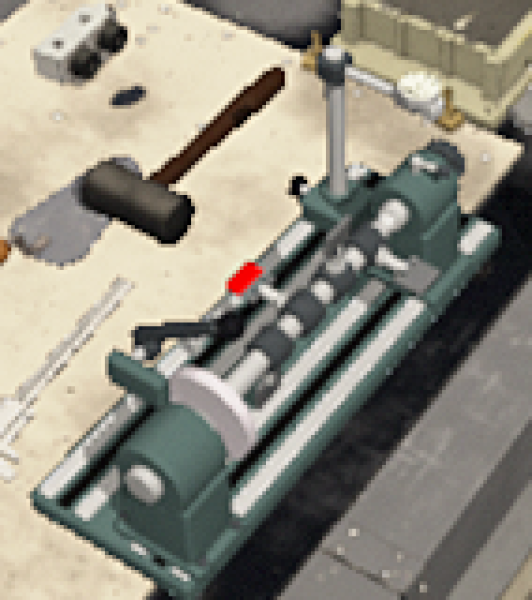

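The crops show red pointing about +x (≈1.57 rad), the y-75 blade towards the robot and the y-35 blade up. The latch is raised and the gauge is over the tailstock. Next I'll fit the bench pose from the corners, knob, dial and red tip.

```bash
cat >> h.py <<'E'
def bench(b,p):
    x,y,w=p[:3];c,s=np.cos(w),np.sin(w);b=np.atleast_2d(b)/1000.
    return np.c_[x+c*b[:,0]-s*b[:,1],y+s*b[:,0]+c*b[:,1],b[:,2]]
def tip(a,y,r=60):return [r*np.sin(a),y,130+r*np.cos(a)]
def knob(l):
    dx,dz=-106,12;return [52+dx*np.cos(l)+dz*np.sin(l),115,166-dx*np.sin(l)+dz*np.cos(l)]
def proj(C,P):
    c,R,t=C;return cv2.projectPoints(np.asarray(P,float),R,t,np.array([[c['fx'],0,c['cx']],[0,c['fy'],c['cy']],[0,0,1.]]),None)[0][:,0]
E
cat > fit.py <<'E'
from h import *
import pickle
from scipy.optimize import least_squares
D=pickle.load(open('d.pkl','rb'))
T=np.array([[70,42],[725,60],[720,290],[88,243],[341,113],[624,198],[475,325]])/4.6+[140,190]
S=np.array([[35,495],[190,595],[498,225],[146,345],[243,270],[418,87],[418,278]])/3.746+[175,180]
def res(p):
    a,l,g=p[3:]
    M=[[115,195,42],[115,-225,42],[-35,-225,42],knob(l),tip(a,5),[7,g-185,227],tip(a+np.pi,-75)]
    N=[[115,195,42],[-35,195,42],[-35,-225,42],knob(l),tip(a,5),[7,g-185,227],tip(a+np.pi,-75)]
    return np.r_[proj(D['top'],bench(M,p))-T,proj(D['side'],bench(N,p))-S].ravel()
r=least_squares(res,[.55,0.05,0,1.57,.6,10],loss='soft_l1')
print(r.x);print(r.fun.reshape(-1,2).round(1).tolist())
np.save('p.npy',r.x)
print('mid',bench([0,0,130],r.x),'red',bench(tip(r.x[3],5),r.x))
E
python3 fit.py
```

```text
[ 5.43160762e-01  1.47749249e-01 -1.20669308e-02  1.47238683e+00
  6.69897317e-01  2.40649275e+01]
[[-1.5, 0.1], [0.1, -0.6], [0.5, 0.7], [-0.5, 0.3], [-0.6, 0.6], [-0.3, 0.0], [-0.9, 0.2], [-2.6, -1.2], [-0.1, -1.8], [0.4, -0.9], [21.8, -7.3], [-2.2, 0.2], [-0.4, -2.1], [3.0, 0.4]]
mid [[0.54316076 0.14774925 0.13      ]] red [[0.60292645 0.15202839 0.13589504]]
```

Emit:
send_rows(
  moves=[
    [0,0,-0.2,0,0,-0.23],
    [0,0,-0.2,0,0,-0.23],
    [0,0,-0.2,0,0,-0.23],
    [0,0,-0.2,0,0,-0.23],
    [0,0,-0.2,0,0,-0.23],
  ],
  claw=0,
)

```text
t: 0.72
tcp_pos: [0.2551, -0.5151, 0.3776]
eef_rot: [0.775, 0.632, 0.0, -0.0]
force: [0.2, 0.2, 0.9]
grip_width: 0.505
grasp_force: 0.0
```

```bash
sed -i 's/\[146,345\]/[230,318]/' fit.py; python3 fit.py
cat > go.py <<'E'
# usage: go.py bx by bz  -> fingertip target in bench mm; prints shift in tool units
import sys
from h import *
from scipy.spatial.transform import Rotation as Ro
p=np.load('p.npy');o=manip.get_obs();R=Ro.from_quat(o['eef_rot']).as_matrix()
c,s=np.cos(p[2]),np.sin(p[2]);B=np.array([[c,-s,0],[s,c,0],[0,0,1]])
want=np.c_[B[:,1],B[:,0],[0,0,-1]]
tipw=np.array(o['tcp_pos'])+R[:,2]*manip.tip_extent
tb=(B.T@(tipw-[p[0],p[1],0]))*1000
print('t',round(o['t'],2),'tip bench',tb.round(1),'F',np.round(B.T@np.array(o['force']),1),'grip',o['grip_width'])
print('turn units',(Ro.from_matrix(R.T@want).as_rotvec()/(np.pi/4)).round(3))
if len(sys.argv)>1:
    d=(np.array(list(map(float,sys.argv[1:4])))-tb)/1000
    print('shift(tool)',(R.T@B@d/.075).round(3))
E
python3 go.py 25 -35 240
```

```text
[ 5.42822560e-01  1.47041496e-01 -1.01041125e-02  1.46903755e+00
  6.70992364e-01  2.47687415e+01]
[[-1.4, 0.4], [0.3, -0.7], [0.8, 0.7], [-0.2, 0.5], [-0.4, 0.7], [-0.3, 0.0], [-0.6, 0.3], [-2.3, -1.3], [0.3, -1.9], [0.5, -1.1], [-0.3, -0.2], [-1.9, 0.1], [-0.4, -2.1], [3.2, 0.3]]
mid [[0.54282256 0.1470415  0.13      ]] red [[0.60255966 0.15143814 0.136095  ]]
t 0.72 tip bench [-281.1 -664.9  280.4] F [0.2 0.2 0.9] grip 0.5051140701595913
turn units [-0.001 -0.001 -0.244]
shift(tool) [9.022 2.406 0.546]
```

Emit:
send_rows(
  moves=[
    [0,0,0,0,0,-0.22],
    [0.7,0.34,0,0,0,-0.024],
    [0.7,0.34,0,0,0,0],
    [0.7,0.34,0,0,0,0],
    [0.7,0.34,0,0,0,0],
  ],
)

```text
t: 1.35
tcp_pos: [0.3619, -0.3057, 0.3773]
eef_rot: [0.713, 0.701, 0.0, -0.0]
force: [0.9, -0.3, 0.6]
grip_width: 0.006
grasp_force: 0.0
```

Emit:
send_rows(
  moves=[
    [0.7,0.34,0,0,0,0],
    [0.7,0.34,0,0,0,0],
    [0.7,0.34,0,0,0,0],
    [0.7,0.34,0,0,0,0],
    [0,0,0,0,0,0],
  ],
)

```text
t: 1.98
tcp_pos: [0.4678, -0.0957, 0.3772]
eef_rot: [0.71, 0.704, 0.0, -0.001]
force: [-0.3, -1.4, 0.7]
grip_width: 0.004
grasp_force: 0.0
```

```bash
python3 go.py 28 -35 240
```

```text
t 1.98 tip bench [ -72.6 -243.4  280. ] F [-0.3 -1.4  0.7] grip 0.004232874238881994
turn units [-0.001 -0.002  0.001]
shift(tool) [2.777 1.343 0.537]
```

Emit:
send_rows(
  moves=[
    [0.7,0.34,0,0,0,0],
    [0.7,0.34,0,0,0,0],
    [0.7,0.34,0,0,0,0],
    [0.68,0.32,0,0,0,0],
    [0,0,0.6,0,0,0],
  ],
)

```text
t: 2.6
tcp_pos: [0.5741, 0.1096, 0.3345]
eef_rot: [0.712, 0.702, 0.003, 0.003]
force: [-0.0, -0.6, -0.2]
grip_width: 0.001
grasp_force: 0.0
```

```bash
python3 go.py 28 -35 166; python3 - <<'E'
from h import *
c,R,t=cam('wrist');save(c,'w1.png')
c,R,t=cam('side');cv2.imwrite('pics/s2.png',cv2.resize(c['image'][150:310,165:345],(675,600))[:,:,::-1])
E
```

```text
t 2.6 tip bench [ 32.4 -37.  237.3] F [-0.  -0.6 -0.2] grip 0.0012773965782327448
turn units [ 0.01  -0.001 -0.004]
shift(tool) [ 0.026 -0.067  0.95 ]
```

View pics/w1.png

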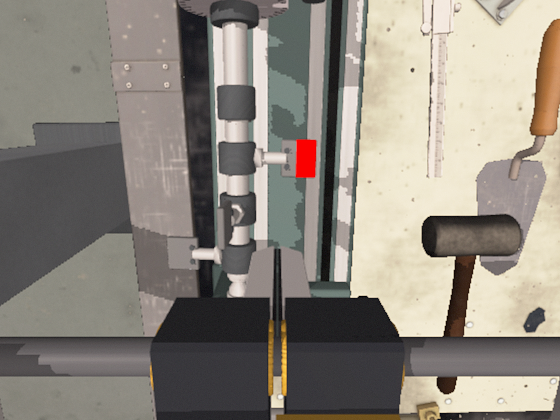

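The wrist view shows red at (306,158) pointing to +x, the y-75 blade towards the robot, and the fingers right of (behind) the shaft near the upright y-35 blade. I'll go down behind that blade and push it towards the robot.

Emit:
send_rows(
  moves=[
    [0.03,-0.06,0.45,0,0,0],
    [0,0,0.42,0,0,0],
    [0,0,0,0,0,0],
    [0,-0.15,0,0,0,0],
    [0,-0.15,0,0,0,0],
  ],
)

```text
t: 3.32
tcp_pos: [0.5441, 0.1099, 0.2693]
eef_rot: [0.713, 0.701, 0.001, 0.001]
force: [1.2, -0.2, 0.0]
grip_width: 0.002
grasp_force: 0.4
```

Emit:
send_rows(
  moves=[
    [0,-0.17,0,0,0,0],
    [0,-0.15,0.1,0,0,0],
    [0,-0.115,0.145,0,0,0],
    [0,-0.05,0.1,0,0,0],
    [0,0,0,0,0,0],
  ],
)

```text
t: 3.95
tcp_pos: [0.5064, 0.111, 0.2403]
eef_rot: [0.713, 0.701, -0.001, -0.001]
force: [-0.5, -0.1, 1.3]
grip_width: 0.007
grasp_force: 0.1
```

```bash
python3 go.py -52 -35 185
```

```text
t 3.95 tip bench [-36.4 -36.5 143.1] F [-0.5 -0.1  1.3] grip 0.006725400832200395
turn units [-0.004  0.    -0.007]
shift(tool) [ 0.018 -0.21  -0.558]
```

Emit:
send_rows(
  moves=[
    [0,0,-0.45,0,0,0],
    [0.02,-0.21,0,0,0,0],
    [0,0,0,0,0,0],
    [0,0,0.35,0,0,0],
    [0,0,0.15,0,0,0],
  ],
)

```text
t: 4.58
tcp_pos: [0.4904, 0.1126, 0.2357]
eef_rot: [0.713, 0.701, -0.001, -0.001]
force: [-0.3, -0.2, 1.8]
grip_width: 0.004
grasp_force: 0.4
```

Emit:
send_rows(
  moves=[
    [0,0,0.04,0,0,0],
    [0,0,0.04,0,0,0],
    [0,0,0,0,0,0],
    [0,0,0,0,0,0],
  ],
)

```text
t: 5.08
tcp_pos: [0.492, 0.1127, 0.2321]
eef_rot: [0.713, 0.701, 0.0, 0.0]
force: [-0.3, 0.1, 0.5]
grip_width: 0.004
grasp_force: 0.0
```

```bash
python3 go.py -52 -35 132.5;  python3 - <<'E'
from h import *
a=cam('side')[0]['image'][150:310,175:325]
save({'image':cv2.resize(a,(562,600),interpolation=3)},'s3.png')
E
```

```text
t 5.08 tip bench [-50.3 -34.8 134.9] F [-0.3  0.1  0.5] grip 0.004047336988363622
turn units [ 0.001  0.    -0.008]
shift(tool) [-0.002 -0.022  0.032]
```

View pics/s3.png

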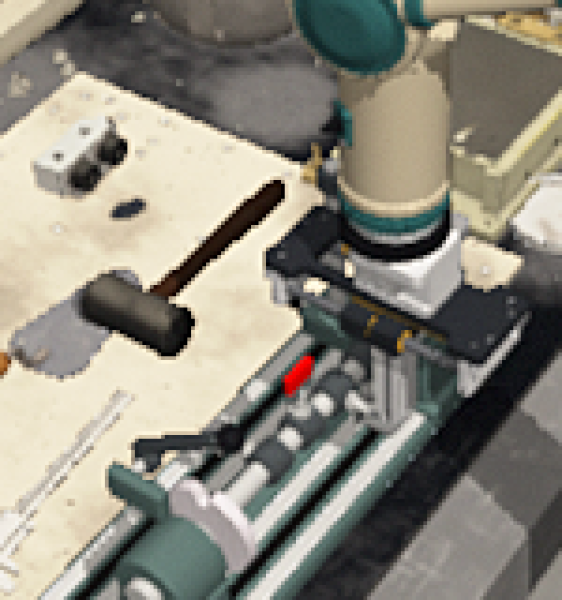

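Red now stands nearly upright, at (297,375) in the crop, with the disc's notch on top at (208,495). One small nudge more, then up and over to the latch.

Emit:
send_rows(
  moves=[
    [0,0,0.03,0,0,0],
    [0,0,0,0,0,0],
    [0,0,-0.6,0,0,0],
    [0,0,-0.6,0,0,0],
    [0,0,-0.6,0,0,0],
  ],
)

```text
t: 5.75
tcp_pos: [0.4915, 0.1127, 0.3658]
eef_rot: [0.713, 0.701, -0.0, -0.0]
force: [-0.0, 0.1, 0.1]
grip_width: 0.007
grasp_force: 0.0
```

Emit:
send_rows(
  moves=[
    [0.5,0.09,0,0,0,0],
    [0.5,0.09,0,0,0,0],
    [0.5,0.09,0,0,0,0],
    [0.5,0.08,0,0,0,0],
    [0,0,0,0,0,0],
  ],
)

```text
t: 6.38
tcp_pos: [0.5204, 0.2643, 0.3638]
eef_rot: [0.712, 0.702, -0.0, -0.0]
force: [0.3, -0.4, 0.2]
grip_width: 0.004
grasp_force: 0.0
```

```bash
python3 go.py -26 115 252;  python3 - <<'E'
from h import *
p=np.load('p.npy')
for n in('side','top'):
    C=cam(n);im=C[0]['image'].copy();h=cv2.cvtColor(im,cv2.COLOR_RGB2HSV)
    m=((h[...,0]<6)|(h[...,0]>174))&(h[...,1]>200)&(h[...,2]>120);y,x=np.nonzero(m[190:300,190:270])
    print(n,'red centroid',x.mean()+190,y.mean()+190,len(x))
    for a in(-.1,0,.1):print(a,proj(C,bench([tip(a,5,52)],p)).round(1))
E
```

```text
t 6.38 tip bench [-23.7 117.  266.6] F [ 0.3 -0.4  0.2] grip 0.004338868865153799
turn units [-0.001 -0.    -0.004]
shift(tool) [-0.027 -0.031  0.194]
side red centroid 251.83333333333334 253.83333333333334 6
-0.1 [[256.6 250.3]]
0 [[255.  249.5]]
0.1 [[253.4 248.8]]
top red centroid 210.16666666666666 235.16666666666666 12
-0.1 [[209.9 238.3]]
0 [[210.  236.2]]
0.1 [[210.1 234.2]]
```

Emit:
send_rows(
  moves=[
    [-0.02,-0.03,0.21,0,0,0],
    [0,-0.15,0.19,0,0,0],
    [0,-0.14,0.24,0,0,0],
    [0,-0.09,0.27,0,0,0],
    [0,0,0,0,0,0],
  ],
)

```text
t: 7.1
tcp_pos: [0.4879, 0.2597, 0.2944]
eef_rot: [0.713, 0.701, -0.002, -0.001]
force: [0.4, -0.1, 0.5]
grip_width: 0.006
grasp_force: 0.0
```

Emit:
send_rows(
  moves=[
    [0,-0.01,0.07,0,0,0],
    [0,-0.01,0.07,0,0,0],
    [0,0,0.03,0,0,0],
    [0,0,0,0,0,0],
  ],
)

```text
t: 7.6
tcp_pos: [0.4883, 0.2613, 0.2834]
eef_rot: [0.713, 0.701, 0.0, 0.0]
force: [-0.0, 0.3, -0.1]
grip_width: 0.006
grasp_force: 0.0
```

```bash
python3 go.py -54 115 187
```

```text
t 7.6 tip bench [-55.6 113.7 186.2] F [-0.   0.3 -0.1] grip 0.005884753381678341
turn units [ 0.     0.    -0.008]
shift(tool) [ 0.017  0.021 -0.01 ]
```

Emit:
send_rows(
  moves=[
    [0,0,0.03,0,0,0],
    [0,0,0.03,0,0,0],
    [0,0,0,0,0,0],
  ],
)

```text
t: 7.98
tcp_pos: [0.4883, 0.2615, 0.2807]
eef_rot: [0.713, 0.701, 0.001, 0.0]
force: [-2.3, -0.7, 8.6]
grip_width: 0.005
grasp_force: 4.1
```

```bash
python3 go.py;  python3 - <<'E'
from h import *
a=cam('side')[0]['image'][200:330,175:315]
save({'image':cv2.resize(a,(646,600),interpolation=3)},'s4.png')
E
```

```text
t 7.97 tip bench [-55.5 113.9 183.5] F [-2.3 -0.7  8.6] grip 0.00489315425828825
turn units [ 0.002 -0.001 -0.008]
```

View pics/s4.png

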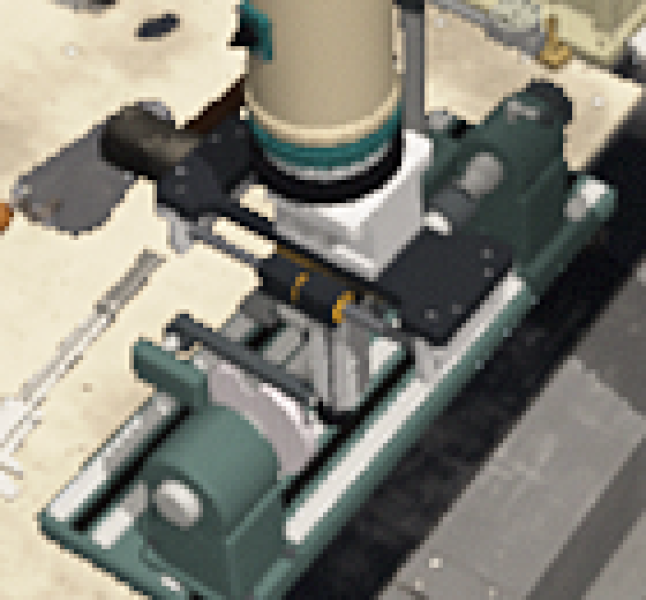

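The bar looks level from the hinge (180,335) to the knob under the fingers (335,410), and the contact force has risen. I'll press slightly more to seat it.

Emit:
send_rows(
  moves=[
    [0,0,0.03,0,0,0],
    [0,0,0.02,0,0,0],
    [0,0,0,0,0,0],
    [0,0,0,0,0,0],
  ],
)

```text
t: 8.52
tcp_pos: [0.4882, 0.2615, 0.2797]
eef_rot: [0.713, 0.701, 0.002, 0.001]
force: [-5.6, -1.6, 20.0]
grip_width: 0.003
grasp_force: 10.5
```

Emit:
send_rows(
  moves=[
    [0,0,-0.3,0,0,0],
    [0,0,-0.6,0,0,0],
    [0,0,-0.6,0,0,0],
    [0,0,0,0,0,0],
  ],
)

```text
t: 9.02
tcp_pos: [0.4894, 0.2619, 0.3917]
eef_rot: [0.713, 0.701, 0.004, 0.002]
force: [0.5, -0.3, -0.3]
grip_width: 0.004
grasp_force: 0.0
```

```bash
python3 go.py 85 -195 285;  python3 - <<'E'
from h import *
p=np.load('p.npy')
C=cam('wrist');a=C[0]['image'];save(C[0],'w5.png')
print(proj(C,bench([knob(0),knob(.05),knob(.2),tip(0,5),tip(.1,5)],p)).round(1).tolist())
E
```

```text
t 9.03 tip bench [-53.8 114.6 294.5] F [ 0.5 -0.3 -0.3] grip 0.003760254770956648
turn units [ 0.01  -0.004 -0.008]
shift(tool) [-4.117  1.874  0.128]
[[274.9, 208.3], [275.8, 209.8], [280.8, 214.6], [338.0, 334.2], [344.8, 334.0]]
```

View pics/w5.png

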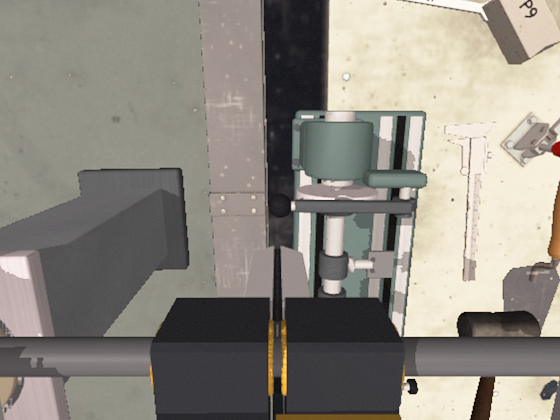

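Knob at (280,205) with the bar level and in line; this matches home, and the y45 blade points straight away. Next is the gauge.

Emit:
send_rows(
  moves=[
    [-0.69,0.31,0,0,0,0],
    [-0.69,0.31,0,0,0,0],
    [-0.69,0.31,0,0,0,0],
    [-0.69,0.31,0,0,0,0],
    [-0.69,0.31,0,0,0,0],
  ],
)

```text
t: 9.7
tcp_pos: [0.6002, -0.001, 0.3856]
eef_rot: [0.713, 0.701, -0.001, -0.001]
force: [0.3, -0.8, -0.3]
grip_width: 0.0
grasp_force: 0.0
```

Emit:
send_rows(
  moves=[
    [-0.69,0.31,0,0,0,0],
    [0,0,0,0,0,0],
    [0,0,0,0,0,0],
  ],
)

```text
t: 10.07
tcp_pos: [0.6221, -0.0512, 0.386]
eef_rot: [0.713, 0.701, -0.001, -0.002]
force: [-0.3, 1.0, 0.2]
grip_width: 0.007
grasp_force: 0.0
```

```bash
python3 go.py 85 -195 150; python3 - <<'E'
from h import *
p=np.load('p.npy')
C=cam('wrist');save(C[0],'w6.png')
print(proj(C,bench([[85,-185+24.8,218],[0,-185+24.8,227]],p)).round(1).tolist())
E
```

```text
t 10.07 tip bench [  80.9 -197.3  288.8] F [-0.3  1.   0.2] grip 0.007131527783015291
turn units [-0.004 -0.002 -0.008]
shift(tool) [0.028 0.061 1.85 ]
[[282.2, 171.4], [153.0, 174.0]]
```

View pics/w6.png

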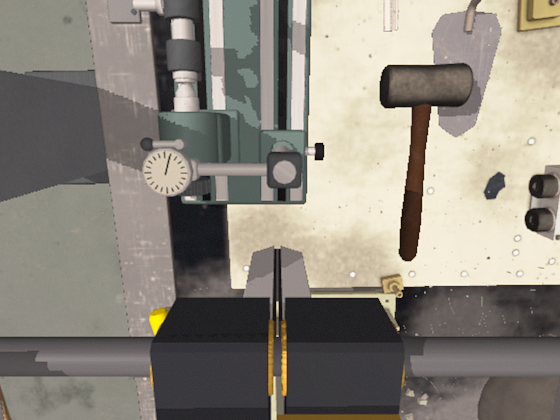

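The clamp is at (284,171), within 2 px of the prediction, so the post is at bench y ≈ -160. I'll go down behind it.

Emit:
send_rows(
  moves=[
    [0,0.07,0.6,0,0,0],
    [0,0,0.6,0,0,0],
    [0,0,0.65,0,0,0],
    [0.05,0,0,0,0,0],
    [0.05,0,0,0,0,0],
  ],
)

```text
t: 10.75
tcp_pos: [0.6286, -0.0429, 0.251]
eef_rot: [0.712, 0.702, 0.001, 0.001]
force: [1.0, 0.1, -0.3]
grip_width: 0.005
grasp_force: 0.0
```

Emit:
send_rows(
  moves=[
    [0.1,0,0,0,0,0],
    [0.1,0,0,0,0,0],
    [0.1,0,0,0,0,0],
    [0,0,0,0,0,0],
  ],
)

```text
t: 11.25
tcp_pos: [0.6282, -0.0205, 0.2493]
eef_rot: [0.713, 0.702, 0.0, -0.0]
force: [0.5, 0.4, 0.6]
grip_width: 0.008
grasp_force: 0.0
```

```bash
python3 go.py 85 -11 150
```

```text
t 11.25 tip bench [  87.1 -166.6  152.1] F [0.5 0.4 0.6] grip 0.007736324198853047
turn units [ 0.    -0.001 -0.007]
shift(tool) [ 2.074 -0.04   0.03 ]
```

Emit:
send_rows(
  moves=[
    [0.2,0,0,0,0,0],
    [0.25,0,0,0,0,0],
    [0.25,0,0,0,0,0],
    [0.25,0,0,0,0,0],
    [0.25,0,0,0,0,0],
  ],
)

```text
t: 11.88
tcp_pos: [0.6301, 0.07, 0.2491]
eef_rot: [0.713, 0.702, 0.0, 0.0]
force: [1.6, -4.0, 2.5]
grip_width: 0.007
grasp_force: 1.9
```

Emit:
send_rows(
  moves=[
    [0.25,-0.02,0,0,0,0],
    [0.2,0,0,0,0,0],
    [0.12,0,0,0,0,0],
    [0.05,0,0,0,0,0],
    [0,0,0,0,0,0],
  ],
)

```text
t: 12.5
tcp_pos: [0.6283, 0.1157, 0.2487]
eef_rot: [0.713, 0.701, -0.0, -0.001]
force: [-0.0, 0.1, -0.5]
grip_width: 0.002
grasp_force: 0.0
```

```bash
python3 go.py 85 -11 150; python3 - <<'E'
from h import *
p=np.load('p.npy')
C=cam('top');a=C[0]['image'][185:261,150:306]
save({'image':cv2.resize(a,(780,380),interpolation=3)},'t7.png')
f=lambda P:((proj(C,bench(P,p))-[150,185])*5).round(1).tolist()
print('dial@-35,-15,5',f([[7,y,227] for y in(-35,-15,5)]),'clamp',f([[85,y,218] for y in(-35,-15,5)]),'red',f([tip(0,5)]))
E
```

```text
t 12.5 tip bench [ 85.6 -30.3 151.5] F [-0.   0.1 -0.5] grip 0.0019327854287043676
turn units [-0.003 -0.002 -0.008]
shift(tool) [ 0.258 -0.009  0.02 ]
dial@-35,-15,5 [[368.6, 235.7], [327.3, 235.0], [285.8, 234.2]] clamp [[377.0, 80.4], [336.5, 79.6], [295.9, 78.7]] red [[297.4, 254.9]]
```

View pics/t7.png

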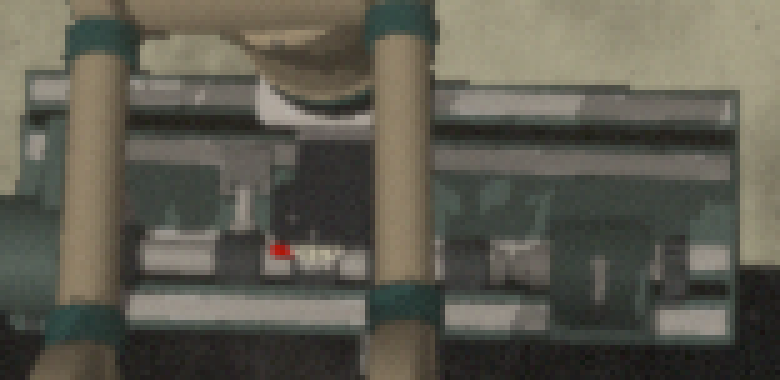

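The dial is at about (318,255), just right of the red tip at (281,250), so the gauge is near y ≈ -12. My picture allowance is used up, so from here I'll measure by depth. I'll back off and lift for a wrist-depth measure of dial and clamp.

Emit:
send_rows(
  moves=[
    [-0.2,0,0,0,0,0],
    [-0.3,0,-0.4,0,0,0],
    [-0.4,0,-0.7,0,0,0],
    [-0.3,0,-0.7,0,0,0],
    [0,0,0,0,0,0],
  ],
)

```text
t: 13.18
tcp_pos: [0.6286, 0.0223, 0.3892]
eef_rot: [0.714, 0.7, 0.003, 0.004]
force: [0.8, -0.1, 0.4]
grip_width: 0.003
grasp_force: 0.0
```

```bash
cat > meas.py <<'E'
from h import *
p=np.load('p.npy');C=cam('wrist');c,R,t=C
v,u=np.mgrid[:300,:560];d=c['depth'][:300];k=d>0
P=np.c_[(u[k]-c['cx'])/c['fx']*d[k],(v[k]-c['cy'])/c['fy']*d[k],d[k]]
W=(P-t)@R-[p[0],p[1],0];co,s=np.cos(p[2]),np.sin(p[2])
B=np.c_[co*W[:,0]+s*W[:,1],-s*W[:,0]+co*W[:,1],W[:,2]]*1000
col=c['image'][:300][k].astype(int)
def show(n,m):
    q=B[m];print(n,len(q),(np.percentile(q,[2,50,98],axis=0).round(1).tolist()) if len(q) else '')
near=(abs(B[:,1])<70)
show('dial',near&(B[:,2]>222)&(B[:,2]<233)&(B[:,0]>-20)&(B[:,0]<34))
show('clamp',near&(B[:,2]>213)&(B[:,2]<224)&(B[:,0]>65)&(B[:,0]<110))
show('rod',near&(B[:,2]>205)&(B[:,2]<220)&(B[:,0]>35)&(B[:,0]<65))
show('red',near&(B[:,2]>150)&(B[:,2]<196)&(col[:,0]>120)&(col[:,1]<50)&(col[:,2]<50))
show('carr',near&(B[:,2]>60)&(B[:,2]<70)&(B[:,0]>55)&(B[:,0]<115))
show('tipc',(abs(B[:,1]-45)<18)&(B[:,2]>115)&(B[:,2]<145)&(B[:,0]>36)&(B[:,0]<64))
show('bar',(abs(B[:,1]-115)<9)&(B[:,2]>165)&(B[:,2]<230)&(B[:,0]>-40)&(B[:,0]<40))
E
python3 meas.py; python3 go.py 85 -40 150
```

```text
dial 2424 [[-4.3, -23.7, 223.6], [10.3, -9.1, 226.3], [24.8, 5.3, 227.9]]
clamp 1518 [[75.7, -21.5, 214.1], [87.2, -10.4, 218.2], [99.2, 1.3, 223.1]]
rod 694 [[35.4, -13.9, 207.8], [50.0, -10.2, 211.7], [64.4, -5.6, 213.7]]
red 85 [[0.6, 15.2, 177.4], [4.8, 17.6, 189.5], [6.0, 20.0, 191.5]]
carr 1156 [[62.9, -32.8, 63.2], [88.4, -21.0, 65.8], [111.4, 7.8, 67.7]]
tipc 498 [[37.6, 31.2, 130.4], [50.0, 36.7, 132.3], [62.4, 42.2, 134.3]]
bar 0 
t 13.22 tip bench [  86.6 -122.9  289. ] F [ 0.2  0.1 -0.4] grip 0.003701604156304139
turn units [ 0.005  0.    -0.011]
shift(tool) [ 1.105 -0.038  1.852]
```

Emit:
send_rows(
  moves=[
    [0.3,-0.02,0.65,0,0,0],
    [0.3,0,0.65,0,0,0],
    [0.3,0,0.55,0,0,0],
    [0.2,0,0,0,0,0],
    [0,0,0,0,0,0],
  ],
)

```text
t: 13.85
tcp_pos: [0.6277, 0.1084, 0.2457]
eef_rot: [0.712, 0.702, 0.0, 0.0]
force: [0.2, 0.5, -0.0]
grip_width: 0.003
grasp_force: 0.0
```

Emit:
send_rows(
  moves=[
    [0.08,0,0,0,0,0],
    [0.08,0,0,0,0,0],
    [0.05,0,0,0,0,0],
    [0.05,0,0,0,0,0],
    [0,0,0,0,0,0],
  ],
)

```text
t: 14.48
tcp_pos: [0.6277, 0.1273, 0.2454]
eef_rot: [0.713, 0.701, 0.0, -0.0]
force: [0.1, -1.2, 0.3]
grip_width: 0.004
grasp_force: 0.6
```

```bash
python3 go.py 85 -11 150;python3 meas.py
```

```text
t 14.47 tip bench [ 85.1 -18.8 148.2] F [ 0.2 -1.2  0.3] grip 0.004458151292329624
turn units [ 0.    -0.    -0.008]
shift(tool) [ 0.105 -0.002 -0.024]
dial 4442 [[4.3, 1.1, 222.5], [14.9, 9.3, 226.2], [25.9, 18.6, 227.6]]
clamp 4016 [[76.1, -2.4, 213.5], [87.7, 6.9, 218.2], [99.1, 13.8, 222.9]]
rod 2311 [[35.6, -1.1, 207.6], [50.0, 3.9, 211.8], [64.4, 6.8, 213.4]]
red 1211 [[1.6, 3.6, 176.6], [5.6, 13.1, 187.2], [6.6, 20.4, 191.3]]
carr 2861 [[63.7, -19.3, 63.3], [87.4, 8.9, 65.9], [111.8, 24.2, 67.5]]
tipc 2840 [[37.4, 32.5, 130.8], [50.3, 46.0, 132.4], [63.0, 58.9, 134.7]]
bar 0
```

Emit:
send_rows(
  moves=[
    [-0.2,0,0,0,0,0],
    [-0.3,0,-0.4,0,0,0],
    [-0.4,0,-0.7,0,0,0],
    [-0.3,0,-0.7,0,0,0],
    [0,0,0,0,0,0],
  ],
)

```text
t: 15.15
tcp_pos: [0.6274, 0.0348, 0.385]
eef_rot: [0.714, 0.7, 0.003, 0.003]
force: [0.6, -0.2, 0.0]
grip_width: 0.004
grasp_force: 0.0
```

```bash
sed -i 's/v,u=np.mgrid\[:300/v,u=np.mgrid[:300/' meas.py; python3 meas.py; python3 go.py 85 -18.8 148.2
```

```text
dial 2511 [[-4.3, -12.5, 223.8], [10.6, 2.1, 226.3], [24.9, 16.8, 227.9]]
clamp 1557 [[75.9, -10.2, 213.8], [87.4, 0.8, 218.2], [99.3, 12.6, 223.0]]
rod 701 [[35.6, -2.6, 208.6], [49.8, 1.1, 211.8], [64.4, 5.7, 213.8]]
red 0 
carr 1138 [[63.4, -21.3, 63.5], [87.8, -9.7, 65.8], [111.6, 18.2, 67.7]]
tipc 1029 [[37.0, 31.3, 129.7], [49.9, 42.6, 132.4], [62.5, 53.6, 134.7]]
bar 0 
t 15.2 tip bench [  85.1 -110.3  284.9] F [-0.1 -0.2 -0.1] grip 0.003924067556633957
turn units [ 0.005 -0.    -0.01 ]
shift(tool) [ 1.22  -0.018  1.822]
```

Emit:
send_rows(
  moves=[
    [0.3,-0.02,0.65,0,0,0],
    [0.3,0,0.65,0,0,0],
    [0.3,0,0.52,0,0,0],
    [0.2,0,0,0,0,0],
    [0,0,0,0,0,0],
  ],
)

```text
t: 15.82
tcp_pos: [0.6263, 0.1205, 0.2441]
eef_rot: [0.712, 0.702, 0.0, 0.0]
force: [-0.2, 0.1, 0.3]
grip_width: 0.003
grasp_force: 0.0
```

```bash
python3 go.py 85 -14.8 148
```

```text
t 15.82 tip bench [ 83.7 -25.7 146.9] F [-0.2  0.1  0.3] grip 0.0034883016978211746
turn units [ 0.    -0.    -0.005]
shift(tool) [ 0.145  0.016 -0.015]
```

Emit:
send_rows(
  moves=[
    [0.06,0,0,0,0,0],
    [0.04,0,0,0,0,0],
    [0.03,0,0,0,0,0],
    [0.02,0,0,0,0,0],
    [0,0,0,0,0,0],
  ],
)

```text
t: 16.45
tcp_pos: [0.6265, 0.1304, 0.2442]
eef_rot: [0.713, 0.701, 0.0, 0.001]
force: [0.8, -2.2, 1.9]
grip_width: 0.002
grasp_force: 1.3
```

Emit:
send_rows(
  moves=[
    [-0.2,0,0,0,0,0],
    [-0.3,0,-0.4,0,0,0],
    [-0.4,0,-0.7,0,0,0],
    [-0.3,0,-0.7,0,0,0],
    [0,0,0,0,0,0],
  ],
)

```text
t: 17.08
tcp_pos: [0.626, 0.0388, 0.3835]
eef_rot: [0.714, 0.7, 0.003, 0.003]
force: [-0.8, 0.1, -0.6]
grip_width: 0.006
grasp_force: 0.0
```

```bash
python3 meas.py; python3 go.py 85 -18.8 148.2
```

```text
dial 2531 [[-4.2, -9.4, 223.7], [10.6, 5.2, 226.3], [25.0, 19.6, 227.9]]
clamp 1580 [[75.8, -7.1, 213.8], [87.2, 3.8, 218.2], [99.1, 15.7, 223.1]]
rod 705 [[35.6, 0.6, 208.7], [49.9, 4.3, 211.8], [64.3, 8.8, 213.6]]
red 20 [[1.9, -8.3, 177.8], [5.2, -7.5, 183.3], [5.6, -5.3, 190.8]]
carr 1159 [[63.0, -18.4, 63.3], [86.4, -6.7, 65.8], [112.1, 20.0, 67.7]]
tipc 1188 [[37.2, 31.3, 129.6], [50.1, 44.2, 132.3], [62.7, 57.3, 134.6]]
bar 0 
t 17.12 tip bench [  83.7 -106.4  283.3] F [-0.5 -0.1 -0.1] grip 0.0060880806086809685
turn units [ 0.005 -0.001 -0.01 ]
shift(tool) [1.168 0.002 1.802]
```

Emit:
send_rows(
  moves=[
    [-0.7,-0.2,-0.1,0,0,0],
    [-0.7,-0.3,0,0,0,0],
    [-0.7,-0.34,0,0,0,0],
    [-0.7,-0.34,0,0,0,0],
    [-0.7,-0.34,0,0,0,0],
  ],
)

```text
t: 17.75
tcp_pos: [0.5051, -0.2204, 0.3839]
eef_rot: [0.712, 0.702, -0.0, -0.002]
force: [-0.0, -0.1, 0.1]
grip_width: 0.005
grasp_force: 0.0
```

```bash
sed -e "s/cam('wrist')/cam('top')/" -e 's/:300/:420/g' meas.py > meast.py; cat >> meast.py <<'E'
def sl(n,m):
    q=B[m];print(n,len(q),'slope rad',np.arctan(np.polyfit(q[:,0],q[:,2],1)[0]) if len(q)>4 else '')
sl('bar',(abs(B[:,1]-115)<5)&(B[:,2]>172)&(B[:,2]<215)&(B[:,0]>-55)&(B[:,0]<45))
sl('tipc',(abs(B[:,1]-45)<11)&(B[:,2]>115)&(B[:,2]<145)&(B[:,0]>38)&(B[:,0]<60))
E
python3 meast.py
```

```text
dial 137 [[-5.2, -8.9, 222.4], [9.2, 5.7, 225.3], [23.8, 20.2, 228.4]]
clamp 86 [[72.9, -6.7, 213.2], [86.3, 3.2, 217.7], [97.5, 15.7, 222.5]]
rod 43 [[35.3, 0.5, 206.7], [50.5, 4.0, 211.0], [62.7, 7.8, 214.5]]
red 2 [[0.2, -6.3, 187.8], [1.5, -6.1, 189.0], [2.8, -5.9, 190.1]]
carr 164 [[64.1, -18.4, 60.9], [80.3, -4.7, 65.0], [110.8, 21.5, 68.9]]
tipc 102 [[38.4, 30.8, 127.8], [49.7, 45.5, 131.5], [62.9, 58.2, 135.6]]
bar 157 [[-38.4, 110.5, 165.4], [1.2, 114.6, 179.4], [39.0, 120.7, 183.7]]
bar 172 slope rad 0.003511341217568795
tipc 68 slope rad -0.030787890893053265
```

```bash
python3 -c "
from station import manip
print(manip.hand_in())"
```

```text
the job is handed in; nothing more can be done
None
```

The job is handed in: the red blade is upright, the latch is pressed home with its bar level to within 0.004 rad, and the gauge stylus is within about 1 mm of the middle of the red tip, all by my depth measurements. The tools were not touched, and it took about 18 s of robot time.

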